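# Line up the lidded pots by width on the display riser

### The job

Dress the nail-studio display: stand the four copper-lidded pots upright on the four cork coasters of the wooden riser, one centred on each, in order of width, with the widest next to the brush cup and the narrowest at the far end. Leave the amber dropper bottle standing where it is.

Things in the scene. Friction and masses are not known exactly. Their poses are not given: they have to be found in the camera images.
- pot_a_mid (a point): the widest of the four pots: round, upright, white plastic with a copper-coloured screw lid as wide as the pot, diameter 60 mm, 50 mm high with the lid. The point is its centre, half-way up (25 mm above its underside); z up. It starts upright on a dark mat 3 mm thick. Loose, grip it across its diameter.
- pot_b_mid (a point): the second widest of the four pots: round, upright, white plastic with a copper-coloured screw lid as wide as the pot, diameter 50 mm, 56 mm high with the lid. The point is its centre, half-way up (28 mm above its underside); z up. It starts upright on a dark mat 3 mm thick. Loose, grip it across its diameter.
- pot_c_mid (a point): the third widest of the four pots: round, upright, white plastic with a copper-coloured screw lid as wide as the pot, diameter 40 mm, 48 mm high with the lid. The point is its centre, half-way up (24 mm above its underside); z up. It starts upright on a dark mat 3 mm thick. Loose, grip it across its diameter.
- pot_d_mid (a point): the narrowest of the four pots: round, upright, white plastic with a copper-coloured screw lid as wide as the pot, diameter 30 mm, 54 mm high with the lid. The point is its centre, half-way up (27 mm above its underside); z up. It starts upright on a dark mat 3 mm thick. Loose, grip it across its diameter.
- coaster_0_top (a point): one of four identical round cork coasters (diameter 66 mm, 4 mm thick) fixed in a straight row, 100 mm centre to centre, on a wooden riser board (400 x 80 mm, 18 mm high, fixed to the table; the row runs along its middle). The numbering says nothing about the order in the row. The point is the centre of the coaster's upper face, where a pot's underside is to stand, 22 mm above the table; z up.
- coaster_1_top (a point): one of four identical round cork coasters (diameter 66 mm, 4 mm thick) fixed in a straight row, 100 mm centre to centre, on a wooden riser board (400 x 80 mm, 18 mm high, fixed to the table; the row runs along its middle). The numbering says nothing about the order in the row. The point is the centre of the coaster's upper face, where a pot's underside is to stand, 22 mm above the table; z up.
- coaster_2_top (a point): one of four identical round cork coasters (diameter 66 mm, 4 mm thick) fixed in a straight row, 100 mm centre to centre, on a wooden riser board (400 x 80 mm, 18 mm high, fixed to the table; the row runs along its middle). The numbering says nothing about the order in the row. The point is the centre of the coaster's upper face, where a pot's underside is to stand, 22 mm above the table; z up.
- coaster_3_top (a point): one of four identical round cork coasters (diameter 66 mm, 4 mm thick) fixed in a straight row, 100 mm centre to centre, on a wooden riser board (400 x 80 mm, 18 mm high, fixed to the table; the row runs along its middle). The numbering says nothing about the order in the row. The point is the centre of the coaster's upper face, where a pot's underside is to stand, 22 mm above the table; z up.
- brush_cup: white ceramic cup (diameter 64 mm, 90 mm high) full of brushes that stand up to 175 mm above the table; fixed to the table in line with the row of coasters, at one end or the other of the riser, 125 mm from the nearest coaster's centre. Its origin is the centre of its underside. A lilac pump bottle (diameter 60 mm, 145 mm high, fixed) stands likewise at the row's other end.
- dropper_mid (a point): bystander to be left alone: loose upright dropper bottle, amber glass with a black rubber bulb, diameter 28 mm, 84 mm high, standing on the mat between the pots. The point is its centre, half-way up (42 mm above its underside); z up.
Mind the look-alikes: they are no part of the job. What is shaped like the part that bears pot_b_mid but blue is not meant.

How it is judged (in metres and radians):
At the end, for the whole second after the job is handed in: Counting from the coaster nearest the brush cup, the pots stand in the order 60, 50, 40, 30 mm diameter, each with its centre within 12 mm of its coaster's centre horizontally, standing on the coaster (height within 4 mm), upright within 0.1 rad, released and at rest ((horizontal distance between pot_a_mid and coaster_0_top below 0.012 m or horizontal distance between pot_a_mid and coaster_1_top below 0.012 m or horizontal distance between pot_a_mid and coaster_2_top below 0.012 m or horizontal distance between pot_a_mid and coaster_3_top below 0.012 m) and horizontal distance between pot_a_mid and brush_cup between 0.095 and 0.155 m and height (world z) of pot_a_mid between 0.043 and 0.051 m and angle between each of pot_a_mid, pot_b_mid, pot_c_mid, pot_d_mid's own z axis and vertical below 0.1 rad and linear speed of each of pot_a, pot_b, pot_c, pot_d below 0.02 m/s and (horizontal distance between pot_b_mid and coaster_0_top below 0.012 m or horizontal distance between pot_b_mid and coaster_1_top below 0.012 m or horizontal distance between pot_b_mid and coaster_2_top below 0.012 m or horizontal distance between pot_b_mid and coaster_3_top below 0.012 m) and horizontal distance between pot_b_mid and brush_cup between 0.195 and 0.255 m and height (world z) of pot_b_mid between 0.046 and 0.054 m and (horizontal distance between pot_c_mid and coaster_0_top below 0.012 m or horizontal distance between pot_c_mid and coaster_1_top below 0.012 m or horizontal distance between pot_c_mid and coaster_2_top below 0.012 m or horizontal distance between pot_c_mid and coaster_3_top below 0.012 m) and horizontal distance between pot_c_mid and brush_cup between 0.295 and 0.355 m and height (world z) of pot_c_mid between 0.042 and 0.05 m and (horizontal distance between pot_d_mid and coaster_0_top below 0.012 m or horizontal distance between pot_d_mid and coaster_1_top below 0.012 m or horizontal distance between pot_d_mid and coaster_2_top below 0.012 m or horizontal distance between pot_d_mid and coaster_3_top below 0.012 m) and horizontal distance between pot_d_mid and brush_cup between 0.395 and 0.455 m and height (world z) of pot_d_mid between 0.045 and 0.053 m); the robot touches nothing.
It fails at once if the dropper bottle is knocked over or pushed more than 20 mm (angle between dropper_mid's own z axis and vertical above 0.5 rad or distance of dropper_mid from where it was at the start of the episode above 0.02 m).
It also fails if it takes over 83 s, if anything falls off the work surface, if the arm or the gripper's body presses on something with over 40 N, if the wrist force passes 120 N, or if a joint passes its speed limit or range.

### The arm

A 7-joint arm with a two-finger parallel gripper is mounted at the origin on the work surface. World frame = base frame: x ahead of the robot, y to its left, z up, the work surface at z = 0. Lengths are in mm, angles in rad, forces in N, time in s.
With the tool pointing down it reaches from about 400 to 900 mm from the base axis. Payload 5.6 kg.
Tool frame: the origin (TCP) lies midway between the tips of the shut fingers; the grasp point (between the pads) lies 19 mm behind it; x points along the fingers, y is the direction in which the jaws open and shut, and the axes are right-handed (so a half turn about x gives the same grasp; the last joint's range is limited). The gripper opens to 92 mm and grips with 3 to 60 N. Pads are 20 mm wide; open, the fingers measure 128 mm over their backs; the gripper's body (75 mm by 189 mm) begins 69 mm behind the grasp point.
Start: joints at [-1.323, 0.468, -0.012, 1.603, 0.006, 1.071, -0.056], TCP at [186.409, 622.704, 214.592] pointing down, gripper open.
Joint ranges: [-2.53, 2.53], [-0.31, 2.02], [-1.57, 1.55], [0.28, 2.44], [-1.29, 4.43], [0.15, 1.84], [-2.92, 2.92]. Speed limits (rad/s): [2.57, 2.57, 3.14, 3.14, 3.14, 3.14, 3.14].

### API

Orientations are given as a rotation vector (axis times angle).
In Python, from cell import robot, grip, kin, viewer gives the robot as it stands. Calls block until the motion is done:
- robot.movep(position, orientation): joint-space move of the TCP to a pose.
- robot.servo_line(position, feed=150, rotation=None): straight line of the TCP; rotation=None keeps the orientation; feed is the mean speed in mm/s.
- robot.goto_joints(angles): joint-space move.
- grip(opening, newtons=None): opening from 0.0 (shut) to 1.0 (fully open); newtons is the grip in N (None keeps the last); returns when the fingers have stopped.
- robot.hold(seconds).
- kin.ik(position, orientation): joint angles nearest the present ones, or None.
- robot.observe(): the state.
- viewer.read_camera(name): name is "scene" or "side" or "wrist"; returns the picture (400x640x3 uint8, red, green, blue); there is no depth.
- viewer.camera_info(name): a dict with "camera_matrix" (3x3 intrinsics, pixels), "k1" (the pictures are not rectified: a ray, as slopes to the right and down, at radius r is drawn at 1 + k1 r^2 times it, then the intrinsics apply), "R" (3x3) and "t" (3): a world point X has camera coordinates R X + t. Camera axes: x right, y down, z forward; pixel columns grow to the right and rows downward; lengths in mm; the calibration is good to about 2 mm. A picture is of the moment at which its call begins: read the wrist's pose just before it. camera_info takes no time and is no camera call; for the wrist camera it gives the pose at the moment of the call.
A pose or a line that the arm cannot do raises robot.IKError and nothing moves.
- robot.job_done(): hands the job in, once; it reports no verdict.
Trained networks look in the newest picture that a camera, given by its name, has taken for a name from the list of things; names that differ only in an ending like _2 or _b are one class to them, and where a whole thing is asked for, a point or a joint stands for the part that bears it (a point fixed in the world has none). Each returns a list of dicts, best first, with "confidence" (0 to 1); they miss things now and then, are a little off and sometimes report something else, mostly with a low value. They report only what shows in the picture. A call takes as long as a camera call. They do not tell look-alikes from the thing itself.
- viewer.silhouettes(name, camera): "mask" (400x640 bool, what is visible of it).
- viewer.pinpoint(name, camera): "at" ([x, y, z] in mm, in the coordinates of the camera as it stood for that picture, good to about 4 mm: a listed point, or the origin of a listed thing).
The state is a dict: "t": time; "joints": joint angles; "joint_velocities": joint speeds; "joint_torque": joint torques, N m; "tcp_pos": TCP position; "tcp_rot": TCP orientation; "contact_force": force on the tool from outside, world axes, zero at the start; "wrist_torque": the same for the moment, N m; "grip_width": opening from 0.0 (shut) to 1.0 (fully open).
Only numpy, scipy, OpenCV 4.12 (cv2) and the standard library are available. Lean on these libraries where they do the work, as an engineer would, in place of code of your own. Each camera call takes 0.05 s, during which the arm holds its last target. There are 200 camera calls.

## Working session

There is one attempt and no reset: what is moved stays moved. The work goes in short steps, each a Python script; the robot and the scene stay as the last script left them, time stands still between calls to the robot, and variables do not carry over. Pictures are saved under pics/ and viewed, about 12 in all and at most 16, crops included, and the job is handed in when it is done.

```bash
ls; mkdir -p pics
python3 - <<'E'
from cell import robot, grip, kin, viewer
import cv2, numpy as np
for n in ["scene","side","wrist"]:
    im=viewer.read_camera(n); cv2.imwrite(f"pics/{n}0.png",im[:,:,::-1])
    i=viewer.camera_info(n); print(n,i)
    for k in ["pot_a_mid","pot_b_mid","coaster_0_top","brush_cup","dropper_mid"]:
        r=viewer.pinpoint(k,n)
        for d in r:
            X=np.array(i["R"]).T@(np.array(d["at"])-np.array(i["t"])); print(k,round(d["confidence"],2),X.round(0))
print(robot.observe())
a=cv2.imread("pics/scene0.png")
E
```

```text
pics
scene {'camera_matrix': array([[504.65354884,   0.        , 320.06163621],
       [  0.        , 504.65354884, 201.21272219],
       [  0.        ,   0.        ,   1.        ]]), 'k1': -0.11464194573570632, 'R': array([[ 0.05179143,  0.99842607, -0.0215182 ],
       [ 0.69829847, -0.05160989, -0.71394374],
       [-0.71393059,  0.02195004, -0.69987235]]), 't': array([ -95.39592332, -306.91693456, 1557.86940263])}
pot_a_mid 0.9 [479. 109.  29.]
pot_b_mid 0.63 [396. 441.  23.]
pot_b_mid 0.62 [454. 276.  35.]
coaster_0_top 0.56 [630. -88.  24.]
brush_cup 0.81 [585. 336.   2.]
dropper_mid 0.53 [448.   5.  45.]
side {'camera_matrix': array([[407.46307153,   0.        , 315.40567966],
       [  0.        , 407.46307153, 196.03791959],
       [  0.        ,   0.        ,   1.        ]]), 'k1': 0.0012519769002851554, 'R': array([[ 0.94314741, -0.3323052 , -0.00679783],
       [-0.20724864, -0.57197684, -0.79365641],
       [ 0.25984795,  0.74994383, -0.60832827]]), 't': array([-463.08865813,  180.84998674,  762.11320246])}
pot_a_mid 0.96 [473. 104.  25.]
pot_a_mid 0.48 [631. -92.  24.]

[... 668 characters left out ...]
s': array([-1.32299461,  0.46744859, -0.01161557,  1.60269002,  0.00599654,
        1.07141711, -0.05629569]), 'joint_velocities': array([-4.29921133e-04,  1.43810006e-04,  6.57535144e-05, -2.65305233e-03,
        2.56794528e-04, -4.88509386e-04,  4.26341885e-04]), 'joint_torque': array([-4.77515714e-04, -5.20401800e+01, -1.26748669e-02, -2.44047081e+01,
       -5.65786602e-02,  1.15100242e-02,  4.04332627e-05]), 'tcp_pos': array([186.40274005, 622.71049643, 214.62989172]), 'tcp_rot': array([ 0.22834556,  1.55867669, -0.22823758]), 'contact_force': array([-0.32242943,  0.46158908,  0.40273074]), 'wrist_torque': array([-0.01280893,  0.00451941,  0.10526768]), 'grip_width': 1.0003609209663282}
```

View pics/scene0.png

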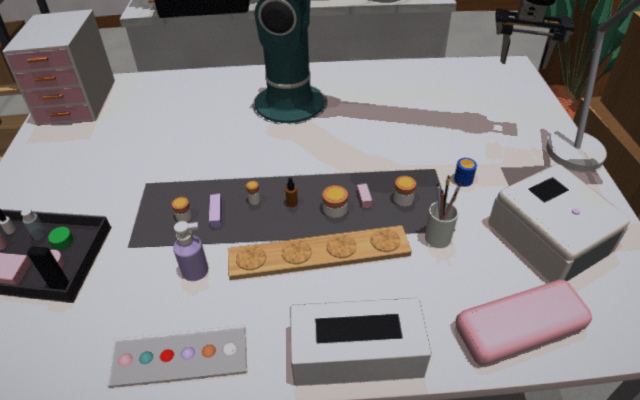

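View pics/side0.png

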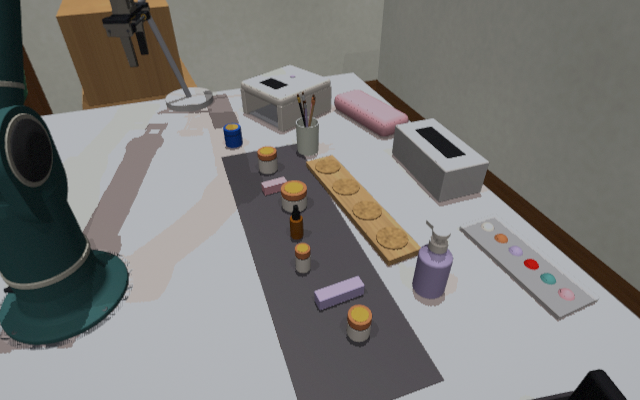

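The scene picture shows four copper-lidded pots at about (181,208), (253,192), (335,200) and (404,190). The blue-bodied look-alike is at (466,170), off the mat. The dropper is at (291,192), the brush cup at (440,225) on the right (+y) end, and the pump at (190,255) on the left. Coasters are at (251,258), (297,252), (342,245) and (386,239).

```bash
cat > h.py <<'E'
from cell import robot, grip, kin, viewer
import cv2, numpy as np
def cam(n):
    i=viewer.camera_info(n); return [np.array(i[k],float) for k in("camera_matrix","R","t")]+[i["k1"]]
def ray_z(c,uv,z):
    K,R,t,k1=c
    p=cv2.undistortPoints(np.array([[uv]],float),K,np.array([k1,0,0,0.]))[0,0]
    d=R.T@np.array([*p,1]); C=-R.T@t
    return C+d*(z-C[2])/d[2]
def pin(name,n,c):
    return [(round(d["confidence"],2),(c[1].T@(np.array(d["at"])-c[2])).round(0)) for d in viewer.pinpoint(name,n)]
E
python3 - <<'E'
from h import *
for n in ["scene","side"]:
    c=cam(n); im=viewer.read_camera(n)
    for k in ["pot_a_mid","pot_b_mid","pot_c_mid","pot_d_mid","coaster_0_top","coaster_1_top","coaster_2_top","coaster_3_top","brush_cup","dropper_mid"]:
        print(n,k,*pin(k,n,c))
    # orange blobs
    hsv=cv2.cvtColor(im,cv2.COLOR_RGB2HSV)
    m=cv2.inRange(hsv,(5,150,150),(25,255,255))
    N,l,s,ce=cv2.connectedComponentsWithStats(m)
    for j in range(1,N):
        if s[j,4]>40: print(s[j],ce[j].round(1), ray_z(c,ce[j],50)[:2].round(0))
# crops
im=viewer.read_camera("scene"); cv2.imwrite("pics/crop1.png",cv2.resize(im[160:280,150:490],None,fx=2.35,fy=2.35,interpolation=2)[:,:,::-1])
E
```

```text
scene pot_a_mid (0.77, array([477., 109.,  30.]))
scene pot_b_mid (0.85, array([395., 442.,  27.])) (0.76, array([456., 275.,  33.]))
scene pot_c_mid (0.74, array([ 477., -259.,   28.])) (0.38, array([586., 334.,  -0.]))
scene pot_d_mid (0.71, array([432., -93.,  29.]))
scene coaster_0_top (0.8, array([629., -91.,  24.]))
scene coaster_1_top (0.67, array([609., 109.,  24.]))
scene coaster_2_top (0.94, array([618.,  12.,  20.])) (0.42, array([431., -93.,  24.]))
scene coaster_3_top (0.77, array([599., 208.,  26.])) (0.58, array([615.,  14.,  21.]))
scene brush_cup (0.86, array([590., 333.,   2.])) (0.56, array([449., 275.,  33.]))
scene dropper_mid (0.5, array([448.,   5.,  45.]))
[562  99  12  20  70] [567.4 107.7] [159. 813.]
[461 160  12   8  70] [466.7 163.3] [387. 446.]
[396 177  19  13 197] [405.3 183. ] [448. 279.]
[247 182  11   7  62] [251.8 185. ] [428. -91.]
[323 187  24  16 285] [334.8 194.4] [476. 107.]
[173 198  15  11 124] [179.7 202.9] [ 477. -259.]
[203 346  12  11 100] [208.3 350.8] [ 868. -151.]
side pot_a_mid (0.86, array([474., 104.,  27.]))
side pot_b_mid (0.72, array([391., 443.,  26.])) (0.58, array([452., 280.,  31.]))
side pot_c_mid (0.77, array([ 472., -262.,   25.]))
side pot_d_mid (0.78, array([432., -91.,  27.])) (0.75, array([597., 210.,  23.]))
side coaster_0_top (0.86, array([630., -92.,  21.])) (0.56, array([616.,  14.,  24.]))
side coaster_1_top (0.59, array([611., 112.,  22.]))
side coaster_2_top (0.75, array([616.,  12.,  22.]))
side coaster_3_top (0.77, array([596., 208.,  26.]))
side brush_cup (0.64, array([585., 333.,  -2.]))
side dropper_mid (0.71, array([450.,   0.,  44.]))
[260 147  14   9  94] [266.7 150.6] [458. 289.]
[284 182  20  12 178] [293.2 187.3] [476. 110.]
[296 244  13  10  91] [302.1 248.1] [434. -85.]
[351 306  18  17 220] [359.4 314. ] [ 475. -260.]
```

View pics/crop1.png

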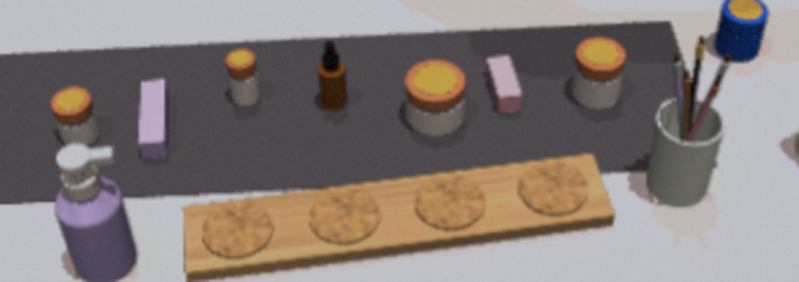

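The crop confirms four white-bodied pots with copper lids on the dark mat. At x≈390, y≈443 there is a similar blue-bodied pot off the mat, which I exclude. Widths, detections and the 100 mm coaster spacing all agree. Next is the row fit, then an IK check for all poses, then pot A.

```bash
cat >> h.py <<'E'
from scipy.spatial.transform import Rotation as Ro
pots=dict(a=[475,106.5],b=[453.5,278],c=[475,-261],d=[432,-92])
H=dict(a=50,b=56,c=48,d=54); W=dict(a=60,b=50,c=40,d=30)
cs=np.array([[598,208.5],[610,110.5],[617,12.5],[629.5,-91]])
u=np.linalg.svd(cs-cs.mean(0))[2][0]; u*=-np.sign(u[1])
tgt={k:cs.mean(0)+u*100*(i-1.5) for i,k in enumerate("abcd")}
PSI=np.arctan2(u[1],u[0])+np.pi/2
def rot(psi):
    c,s=np.cos(psi),np.sin(psi)
    return Ro.from_matrix(np.array([[0,c,s],[0,s,-c],[-1,0,0]])).as_rotvec()
psis=dict(a=PSI,b=PSI-0.8,c=PSI,d=PSI)
E
python3 - <<'E'
from h import *
print(tgt,PSI,u, "cup pred",cs.mean(0)-u*275)
o=robot.observe(); print("jaw now",Ro.from_rotvec(o["tcp_rot"]).as_matrix()[:,1])
for f in (0,np.pi):
  for k in "abcd":
    for p,z,ps in((pots[k],H[k]/2-16,psis[k]),(pots[k],140,psis[k]),(tgt[k],H[k]/2+3,PSI),(tgt[k],140,PSI)):
        q=kin.ik([*p,z],rot(ps+f)); print(f>0,k,z,None if q is None else np.round(q,2))
E
```

```text
{'a': array([598.41580345, 209.35194241]), 'b': array([608.55526782, 109.86731414]), 'c': array([618.69473218,  10.38268586]), 'd': array([628.83419655, -89.10194241])} 0.10156918996209541 [ 0.10139464 -0.99484628] cup pred [585.741473   333.70772775]
jaw now [2.86836085e-01 9.57979676e-01 7.97210724e-06]
False a 9.0 [-0.58  0.55  0.36  2.14 -0.38  0.51  0.16]
False a 140 [-0.71  0.31  0.5   2.09 -0.21  0.79  0.01]
False a 28.0 [-0.69  0.7   0.41  1.78 -0.39  0.75  0.03]
False a 140 [-0.73  0.55  0.47  1.73 -0.3   0.93 -0.04]
False b 12.0 [-0.92  0.6   0.39  2.04 -0.4   0.58 -0.95]
False b 140 [-1.01  0.39  0.49  1.98 -0.24  0.83 -1.09]
False b 31.0 [-0.6   0.69  0.5   1.82 -0.47  0.75  0.25]
False b 140 [-0.64  0.54  0.55  1.78 -0.34  0.92  0.16]
False c 8.0 [ 0.07  0.63  0.48  2.02 -0.5   0.61  0.98]
False c 140 [-0.22  0.49  0.86  1.98 -0.47  0.89  0.98]
False c 27.0 [-0.42  0.7   0.48  1.82 -0.46  0.74  0.41]
False c 140 [-0.51  0.55  0.6   1.78 -0.38  0.93  0.35]
False d 11.0 [-0.38  0.55  0.63  2.26 -0.67  0.52  0.87]
False d 140 [-0.52  0.26  0.76  2.2  -0.26  0.77  0.51]
Fals
[... 294 characters left out ...]
0.53 -0.2   1.7   0.13  0.93  2.75]
True b 12.0 [-0.51  0.58 -0.13  2.01  0.14  0.56  1.71]
True b 140 [-0.54  0.37 -0.09  1.95  0.04  0.82  1.79]
True b 31.0 [-0.07  0.66 -0.21  1.78  0.2   0.72  2.85]
True b 140 [ 0.58  0.98 -1.33  1.69  0.99  1.3   2.29]
True c 8.0 [-0.35  0.94  1.11  2.04 -1.1   0.94 -1.66]
True c 140 [-0.48  0.8   1.35  1.99 -0.89  1.13 -1.79]
True c 27.0 [-0.88  1.18  1.33  1.85 -1.25  1.25 -2.17]
True c 140 [-0.9   0.94  1.34  1.8  -0.97  1.25 -2.32]
True d 11.0 [-0.72  0.81  1.11  2.27 -1.11  0.81 -1.86]
True d 140 [-0.93  0.56  1.37  2.21 -0.7   0.94 -2.17]
True d 30.0 [-0.71  1.19  1.33  1.81 -1.24  1.26 -2.04]
True d 140 [-0.72  0.96  1.34  1.76 -0.99  1.28 -2.17]
```

```bash
cat >> h.py <<'E'
def look(k,z=30):
    c=cam("wrist"); viewer.read_camera("wrist"); return pin(k,"wrist",c)
def pick(k,hover=150):
    p=np.array(pots[k],float)
    robot.movep([*p,hover],rot(psis[k])); robot.hold(.2)
    L=[x for x in look(f"pot_{k}_mid") if np.hypot(*(x[1][:2]-p))<15]; print("wrist sees",L)
    if L: p=(2*p+L[0][1][:2])/3
    print("grasp at",p)
    g=H[k]/2+3-19
    robot.servo_line([*p,g],feed=150)
    grip(max(0,W[k]/92-.15),20)
    o=robot.observe(); print("width mm",o["grip_width"]*92,"t",o["t"])
def place(k):
    p=tgt[k]; o=robot.observe(); s=o["tcp_pos"]
    robot.servo_line([s[0],s[1],130],feed=200)
    robot.movep([*p,130],rot(PSI))
    zt=H[k]/2+22-19
    robot.servo_line([*p,zt+20],feed=150); robot.servo_line([*p,zt+.5],feed=50)
    o=robot.observe(); print("before release",o["tcp_pos"].round(1),"F",o["contact_force"].round(1),"w",o["grip_width"]*92)
    grip(min(1,W[k]/92+.25)); robot.hold(.2)
    robot.servo_line([*p,130],feed=200); robot.hold(.2)
    print("placed:",look(f"pot_{k}_mid"),"target",p.round(1),H[k]/2+22,"t",robot.observe()["t"]); grip(1)
E
python3 - <<'E'
from h import *
robot.movep([380,300,220],rot(PSI)); print(robot.observe()["t"])
pick("a")
cv2.imwrite("pics/w1.png",viewer.read_camera("wrist")[:,:,::-1])
E
```

```text
3.4583
wrist sees [(0.64, array([477., 105.,  30.]))]
grasp at [475.66666667 106.        ]
width mm 59.53508399670065 t 6.3417
```

View pics/w1.png

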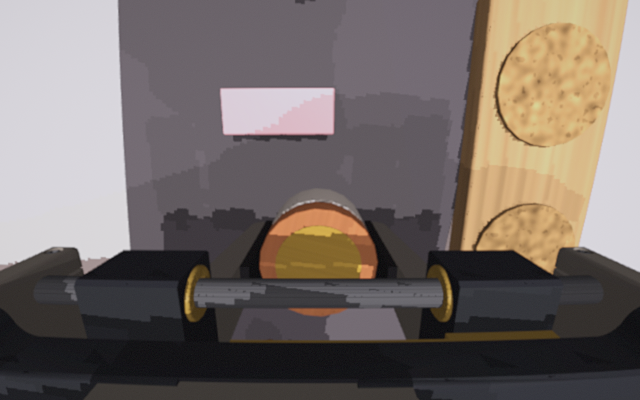

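The wrist view shows pot A's copper lid, centred at about (318,262) between the pads. The 59.5 mm width matches pot A, so I'll place it.

Run:
```python
from h import *
place("a")
cv2.imwrite("pics/s1.png",viewer.read_camera("scene")[100:300,150:490,::-1])
```

```text
before release [598.2 209.3  28.1] F [ 0.4 -0.2 -1.3] w 59.86641666447868
placed: [(0.71, array([598., 206.,  47.]))] target [598.4 209.4] 47.0 t 10.75
```

View pics/s1.png

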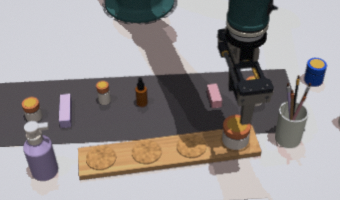

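Pot A stands on the coaster beside the cup, at crop (237,130), and measures 3 mm from target. Next are B, C and D.

Run:
```python
from h import *
for k in "bcd":
    pick(k)
    if abs(robot.observe()["grip_width"]*92-W[k])>4: print("bad grip"); break
    place(k)
v=viewer.read_camera("scene"); cv2.imwrite("pics/s2.png",cv2.resize(v[100:300,150:490],None,fx=2,fy=2)[:,:,::-1])
```

```text
wrist sees [(0.86, array([455., 276.,  29.]))]
grasp at [454.         277.33333333]
width mm 49.492285034271724 t 14.1333
before release [608.4 109.7  31.2] F [ 0.6 -0.5 -1.3] w 49.88505626752184
placed: [(0.67, array([606., 109.,  52.]))] target [608.6 109.9] 50.0 t 18.7833
wrist sees [(0.65, array([ 478., -261.,   28.]))]
grasp at [ 476. -261.]
width mm 39.63054197544254 t 22.95
before release [618.5  10.4  27.1] F [-0.   0.  -0.1] w 39.5899841374537
placed: [(0.84, array([618.,  13.,  45.]))] target [618.7  10.4] 46.0 t 27.8083
wrist sees [(0.76, array([436., -92.,  28.]))]
grasp at [433.33333333 -92.        ]
width mm 29.921082524268442 t 31.6
before release [628.6 -89.1  30.1] F [-1.  -0.2 -0.7] w 29.174301341742922
placed: [(0.84, array([629., -86.,  48.]))] target [628.8 -89.1] 49.0 t 36.0417
```

View pics/s2.png

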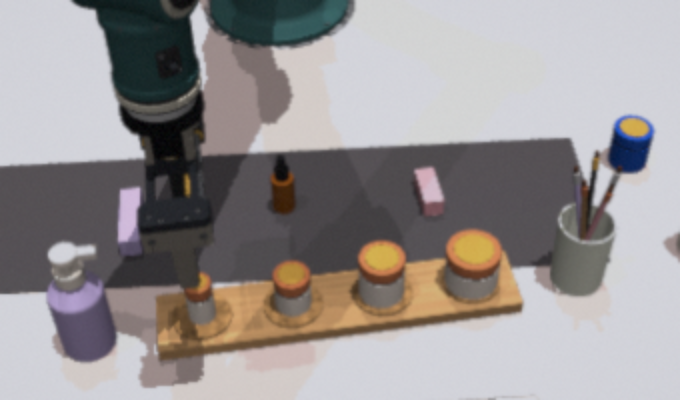

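All four pots stand on coasters in order, the widest by the cup, and the dropper is still standing at crop (283,185). I'll raise the arm clear, do a final check and hand in.

Run:
```python
from h import *
robot.servo_line([560,-60,240],feed=200); robot.movep([470,-60,280],rot(PSI)); robot.hold(.5)
for n in("scene","side"):
    c=cam(n); v=viewer.read_camera(n)
    for k in "abcd": print(n,k,pin(f"pot_{k}_mid",n,c),tgt[k].round(0))
    print(pin("dropper_mid",n,c))
cv2.imwrite("pics/s3.png",cv2.resize(v[100:300,180:500],None,fx=2.4,fy=2.4)[:,:,::-1])
```

```text
scene a [(0.72, array([602., 211.,  46.]))] [598. 209.]
scene b [(0.76, array([395., 442.,  24.])), (0.73, array([609., 109.,  53.])), (0.35, array([616.,  13.,  20.]))] [609. 110.]
scene c [(0.73, array([621.,  12.,  50.]))] [619.  10.]
scene d [(0.72, array([625., -89.,  48.]))] [629. -89.]
[(0.74, array([446.,   4.,  44.]))]
side a [(0.94, array([597., 207.,  45.])), (0.39, array([586., 332.,  -2.]))] [598. 209.]
side b [(0.82, array([605., 109.,  52.])), (0.61, array([388., 440.,  26.]))] [609. 110.]
side c [(0.94, array([616.,  10.,  44.]))] [619.  10.]
side d [(0.72, array([616.,  13.,  44.])), (0.62, array([626., -87.,  44.]))] [629. -89.]
[(0.58, array([451.,   1.,  45.]))]
```

View pics/s3.png

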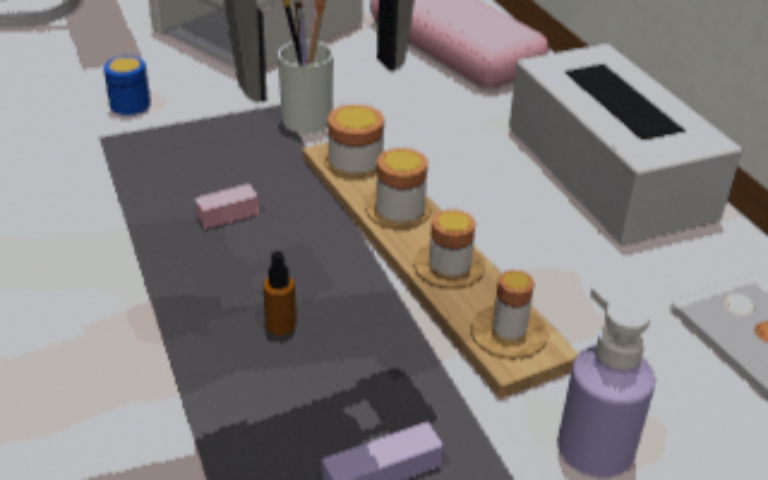

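The side view shows all four pots upright on their coasters at (356,140), (402,185), (452,245) and (513,305), with the dropper standing at (280,300) and the gripper clear.

```bash
python3 -c "
from cell import robot
robot.job_done(); print(robot.observe()['t'])"
```

```text
the job is handed in; nothing more can be done
the job is handed in; nothing more can be done
```

The job is handed in: the four white copper-lidded pots stand on the four coasters in the order 60, 50, 40, 30 mm, with the widest next to the brush cup. I left the blue look-alike alone.

- **Placement:** in the last checks from both fixed cameras, every pot measured within about 5 mm of its coaster's centre, against a limit of 12 mm. All four look upright and released, with the gripper raised clear.
- **Heights:** these agreed to within 5 mm. The side camera read pot D 5 mm low, just past the ±4 mm limit. The scene and wrist cameras both read it 1 mm low, so I put that down to the detector's roughly 4 mm error.
- **Detector slips:** it also gave some second answers for the wrong thing: the blue pot as pot B, pot C as pot D, an empty spot beneath pot C, and the brush cup as pot A. I discarded these.
- **Dropper bottle:** it was still standing, within about 3 mm of where it was first measured.
- **Time:** the clock read 36 s after the last pot was placed, before the final short retreat and checks, against the 83 s limit.

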